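Turn over a rocking half-round core insert and bring it home against the fence

ROBOT

A 6-joint arm with a two-finger parallel gripper is mounted at the origin on the work surface. World frame = base frame: x ahead of the robot, y to its left, z up, the work surface at z = 0. Lengths are in mm, angles in rad, forces in N, time in s.
With the tool pointing down it reaches from about 350 to 875 mm from the base axis. Payload 4.2 kg.
Tool frame: the origin (TCP) lies at the very end of the fingers, on their centre line; the grasp point (between the pads) lies arm.grip_point_offset behind it (arm.grip_point_offset is the distance from the TCP to the grasp point, in mm); z points along the fingers, y is the line along which they close (so a half turn about z gives the same grasp; the last joint's range is limited). The gripper opens to 85 mm and grips with 20 to 120 N. Pads are 22 mm wide; open, the fingers measure 114 mm over their backs; the gripper's body (76 mm by 85 mm) begins 54 mm behind the grasp point. The pads swing forward as they close: fully open they stand 13 mm farther back than shut.
Start: joints at [-0.983, 0.385, 0.008, 0, -1.194, -0.259], TCP at [201.832, -591.492, 197.612] pointing down, gripper open.
Joint ranges: [-3.14, 3.14], [-1.21, 2.06], [-1.07, 1.41], [-3.16, 2.05], [-2.99, -0.16], [-3.1, 3.1]. Speed limits (rad/s): [2.79, 2.79, 3.14, 3.14, 3.14, 3.14].

INTERFACE

Orientations are given as a unit quaternion [x, y, z, w].
In Python, from bench import arm, cams, ticket gives the robot as it stands.
- The arm moves only by the tool servo_tool, never from a script. Its argument "commands" is a list that holds one entry, the list of rows, each a list of 7 numbers: the closure in counts, from 0 (fully open) to 255 (shut), then the shift along the tool's x, y, z in m, then the turn, a rotation vector about the tool's x, y, z in degrees. In form: [[[grip, x, y, z, ax, ay, az], ...]]. A call has 1 to 10 rows; each row shifts and turns the commanded pose from where the row before left it, along the tool's axes as they then stand; what a row does not reach is not made up. A row lasts 1/12 s, in which the tool goes at most 41.7 mm and 7.16 degrees, less where a joint would pass 70% of its speed; a pose out of reach is approached as far as the arm can. A call with a gripper value outside its range is refused whole. The fingers move at their own pace and stop on an object; the grip force is fixed at half the most. Time passes only in rows, so rows that do not move let the fingers close. It gives the time, the measured TCP pose, the force, the opening and the grip force at its end, in the units of the state.
- arm.read_state(): the state, without advancing time (a new reading comes with each control period).
- cams.get_image(name): name is "scene" or "top" or "wrist"; returns a dict with "frame" (384x512x3 uint8, blue, green, red), "K" (3x3 intrinsics, pixels), "T" (4x4, takes a point from camera to world coordinates). Camera axes: x right, y up, looking along -z (the intrinsics and any distortion apply to the point x, -y, -z); pixel columns grow to the right and rows downward; lengths in mm; the calibration is good to about 2 mm. A picture is of the moment at which its call begins. There is no depth.
- ticket.job_done(): hands the job in; it is judged then, once.
The state is a dict: "clock": time; "joints": joint angles; "joint_vel": joint speeds; "joint_efforts": joint torques, N m; "position": TCP position; "ee_rot": TCP orientation; "contact_force": force on the tool from outside, world axes, zero at the start; "wrist_torque": the same for the moment, N m; "gripper_width": finger opening in mm; "grasp_force": force on a finger pad.
Only numpy, scipy, OpenCV 4.12 (cv2) and the standard library are available. Lean on these libraries where they do the work, as an engineer would, in place of code of your own. Each camera call takes 0.05 s, during which the arm holds its last target. There are 200 camera calls.

TASK

The half-round aluminium core insert lies on its round back on the granite plate, flat ground face up, and rocks at the slightest touch. Steady it, turn it over and let it down gently, never letting it drop or slam over, so that it lies flat face down on the granite; then slide it until one of its half-round end faces sits squarely and fully against the steel fence at the back of the plate. Do not shift anything else standing on the plate or the bench.

Things in the scene. Friction and masses are not known exactly. Their poses are not given: they have to be found in the camera images.
- insert: solid aluminium insert, 0.6 to 0.9 kg, friction about 0.6: base flange 100 mm (x) by 110 mm (y), 10 mm thick, a half-cylinder core of radius 32 mm on its middle over all 100 mm (42 mm high in all). Origin: centre of the flat face; x along the core's axis, z from flat face to round top. Starts z down, on the core, flat face up 42 mm above the granite, rocking freely about x at a touch. Wanted z up
- insert_com (a point): the insert's centre of mass, on its z axis 16 mm from the flat face (the core's axis is 10 mm from it): on its back it always rocks back to level; tipped over a long edge it falls over once turned by more than about 106 degrees. Axes as the insert's
- insert_edge_a (a point): middle of the insert's long edge on its +y side (y = +55 mm), half way through the 10 mm thick flange; a plain ledge 23 mm wide runs along this edge between it and the foot of the core. Axes as the insert's
- insert_edge_b (a point): the same on the insert's other long edge, on its -y side (y = -55 mm)
- plate: the dark granite surface plate, 340 mm (x) x 880 mm (y) x 30 mm thick, fixed on the bench; origin at the centre of its underside, z up, +x towards its back edge where the fence is. Its top is 30 mm above the origin
- fence (a point): a point at the foot of the fence's front face, half way along it, at the height of the granite's top; axes as the plate's. The fence is a fixed ground steel bar along y, 800 mm long, 20 mm deep and 16 mm high; its face looks to -x
- vblock: a loose steel V-block, 50 mm (x) x 70 mm (y) x 50 mm high, groove along x, standing upright somewhere near the fence; origin at the centre of its underside. Leave it alone
- angleplate: a loose small steel angle plate, 50 x 50 x 65 mm high, near one end of the fence; origin at the centre of its underside. Leave it alone
- bush: a loose flanged steel guide bush standing on its 56 mm diameter flange, 50 mm high, near the other end of the fence; origin at the centre of its underside. Leave it alone
- stand: a dial indicator on a magnetic base, 240 mm tall, in one back corner of the plate; base 50 mm (x) x 60 mm (y) x 55 mm, its arm and dial reach 123 mm along its own -x, swung over the fence towards the back, at 112 to 213 mm height; origin at the centre of its underside. Leave it alone
- can: a spray can, 64 mm diameter, 190 mm tall, in the other back corner of the plate; origin at the centre of its underside. Leave it alone
- mallet: a mallet lying on the bench in front of the plate's +y end, copper head 42 mm in diameter and 70 mm long (along y) at x = +90 mm, wooden handle along x from -130 to +100 mm; origin on the bench below the handle. Leave it alone
- eyebolt: a steel eye bolt standing on its collar on the bench in front of the plate's -y end, 66 mm high, ring 58 mm wide along y; origin at the centre of its underside. Leave it alone
- block: a drilled steel setting block, 51 mm (x) x 76 mm (y) x 25 mm high, lying near the plate's front corner on its -y side; origin at the centre of its underside. Leave it alone
There are look-alikes about, which are no part of the job. Of the things that look like the insert, the larger one is meant.

How it is judged (in metres and radians):
At the end, for the whole second after the job is handed in: The insert rests flat face down on the granite (within 3 degrees, flat face within 4 mm of its top), an end face against the fence (its centre at most 53.5 mm from the fence's face, so a gap under 3.5 mm; square within 3 degrees; within the fence's length). Nothing else has been shifted (angle between insert's own z axis and vertical below 0.05 rad and z of insert in the frame of fence between -0.004 and 0.004 m and x of insert in the frame of fence above -0.0535 m and y of insert in the frame of fence between -0.34 and 0.34 m and angle between the x axis of insert and the x axis of plate, either way round below 0.05 rad and linear speed of insert below 0.02 m/s and angular speed of insert below 0.1 rad/s); the robot touches nothing.
It fails at once if the insert is let drop, flung or slammed over (it turns faster than 8.5 rad/s or moves faster than 0.8 m/s) (angular speed of insert above 8.5 rad/s or linear speed of insert above 0.8 m/s).
It fails at once if the V-block, angle plate, guide bush, dial indicator stand, spray can or setting block on the plate is shifted by more than 12 mm (distance of any of vblock, angleplate, bush, stand, can, block from where it was at the start of the episode above 0.012 m).
It fails at once if the mallet or eye bolt on the bench is shifted by more than 12 mm (distance of any of mallet, eyebolt from where it was at the start of the episode above 0.012 m).
It also fails if it takes over 58 s, if anything falls off the work surface, if the arm or the gripper's body presses on something with over 40 N, if the wrist force passes 120 N, or if a joint passes its speed limit or range.

## Working session

There is one attempt and no reset: what is moved stays moved. The work goes in short steps, Python scripts to look and compute and a tool call to move; the robot and the scene stay as the last step left them, time stands still between calls to the robot, and variables do not carry over. Pictures are saved under pics/ and viewed, at most 10 in all, crops included, and the job is handed in when it is done.

Besides the shell and the picture viewer there is one more tool, called after "Emit:" as name([rows], argument=value, ...), one row to a line, values as JSON. servo_tool: Moves the arm, as the interface text tells. Its arguments: {"type":"object","properties":{"commands":{"type":"array","items":{"type":"array","items":{"type":"array","items":{"type":"number"}}}}},"required":["commands"]}

```bash
mkdir -p pics; ls; python3 - <<'E'
from bench import arm,cams
import cv2,numpy as np
s=arm.read_state();print(s, arm.grip_point_offset)
for n in("top","scene"):
    d=cams.get_image(n);cv2.imwrite(f"pics/{n}0.png",cv2.resize(d["frame"],(800,600),interpolation=cv2.INTER_CUBIC));print(n,d["K"].tolist(),np.round(d["T"],4).tolist(),[k for k in d])
E
```

```text
pics
{'clock': 0.0, 'joints': array([-9.83392782e-01,  3.85549531e-01,  6.60152693e-03, -5.12253488e-04,
       -1.19398854e+00, -2.58637276e-01]), 'joint_vel': array([ 8.12707500e-04,  2.54725576e-03,  2.99373107e-04, -1.25596771e-03,
        7.91865766e-05, -6.75947364e-04]), 'joint_efforts': array([-1.92440006e-03, -3.92288196e+01,  1.88400275e+01,  4.18625593e+00,
       -4.70417464e-03, -5.72284875e-06]), 'position': array([ 201.61984973, -590.88050558,  196.5144271 ]), 'ee_rot': array([-1.63550489e-01,  9.86534356e-01,  1.07350636e-03, -2.22223438e-04]), 'contact_force': array([-0.3673043 ,  0.01411568,  0.44573299]), 'wrist_torque': array([ 0.05784523, -0.02388706, -0.01811814]), 'grasp_force': 0.0, 'gripper_width': 85.5542341239738} 18.700000000000003
top [[492.52667200809043, 0.0, 252.83306555072193], [0.0, 492.52667200809043, 195.60659052880771], [0.0, 0.0, 1.0]] [[-0.0282, 0.9932, -0.1132, 431.7965], [-0.9996, -0.0279, 0.0045, -9.3652], [0.0013, 0.1133, 0.9936, 1293.8069], [0.0, 0.0, 0.0, 1.0]] ['frame', 'K', 'T']
scene [[462.6845973812448, 0.0, 247.8199508989925], [0.0, 462.6845973812448, 194.56081056657655], [0.0, 0.0, 1.0]] [[0.4591, -0.5027, 0.7325, 1571.729], [0.8882, 0.2768, -0.3667, -498.5814], [-0.0184, 0.819, 0.5735, 848.6521], [0.0, 0.0, 0.0, 1.0]] ['frame', 'K', 'T']
```

View pics/top0.png

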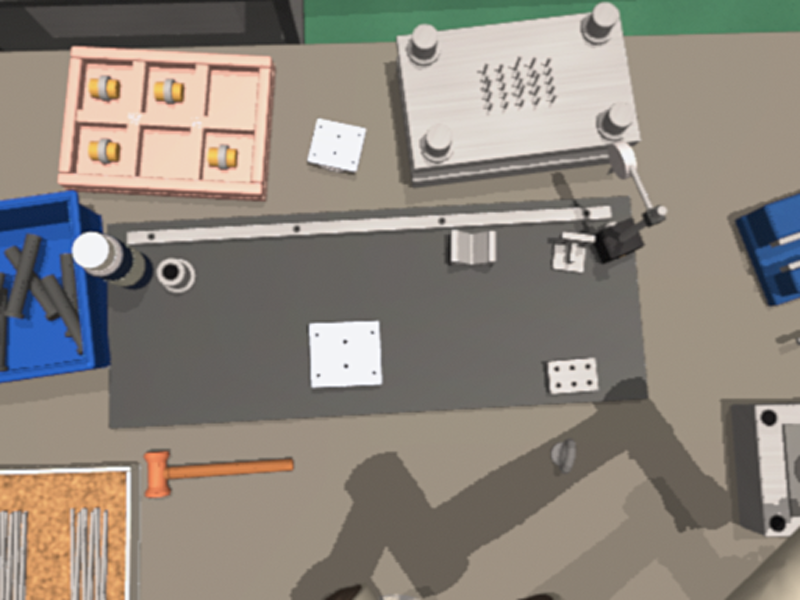

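View pics/scene0.png

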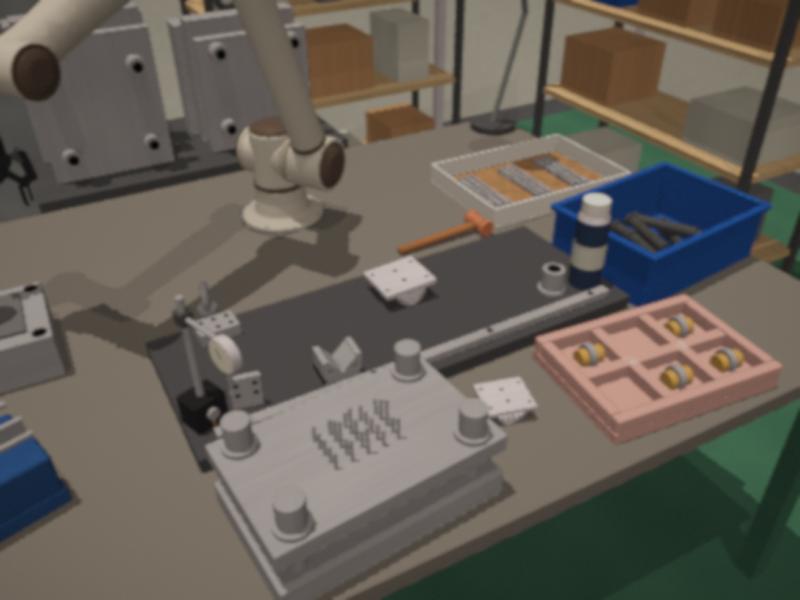

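The top view shows the big insert, flat face up, with corners near (309,323), (379,321), (382,386) and (312,388). The fence runs (128,240)-(610,213), with the V-block at (472,247) and the block at (572,375). The insert is already about square to the fence, so I'll flip it about its x axis.

```bash
cat > h.py <<'E'
import numpy as np
from bench import arm,cams
from scipy.spatial.transform import Rotation as R
def pix2w(d,uv,z):
    K,T=d["K"],d["T"]; uv=np.atleast_2d(uv)
    r=np.c_[(uv[:,0]-K[0,2])/K[0,0],-(uv[:,1]-K[1,2])/K[1,1],-np.ones(len(uv))]@T[:3,:3].T
    o=T[:3,3]; return o+r*((z-o[2])/r[:,2])[:,None]
def proj(d,P):
    q=(np.atleast_2d(P)-d["T"][:3,3])@d["T"][:3,:3]; K=d["K"]
    return np.c_[K[0,2]-K[0,0]*q[:,0]/q[:,2],K[1,2]+K[1,1]*q[:,1]/q[:,2]]
def need(pos,a,yaw=0):
    """tool axis in the y-z plane of a frame yawed by yaw deg: a=0 down, +a leans so that the tool points to -y; returns tool-frame shift(m), rotvec(deg)"""
    s=arm.read_state(); r0=R.from_quat(s["ee_rot"])
    base=R.from_matrix([[-1,0,0],[0,1,0],[0,0,-1]])
    rt=R.from_euler('z',yaw,degrees=True)*R.from_euler('x',-a,degrees=True)*base
    print("pos",s["position"].round(1),"t",round(s["clock"],2),"F",s["contact_force"].round(1),"w",round(s["gripper_width"],1),"J",s["joints"].round(2))
    print("shift",(r0.inv().apply(np.array(pos)-s["position"])/1e3).round(4),"rot",(r0.inv()*rt).as_rotvec(degrees=True).round(2))
E
python3 - <<'E'
from h import *
d=cams.get_image("top"); f=lambda p,z:pix2w(d,np.array(p)/1.5625,z).round(0)[:,:2].tolist()
print("ins",f([(309,323),(379,321),(382,386),(312,388)],72))
print("fence foot",f([(130,245),(611,218)],32),"plate front",f([(110,428),(648,401)],30))
print("vb",f([(450,265),(495,263)],55),"block",f([(547,360),(597,359),(598,391),(550,394)],55),"bush",f([(176,270)],80),"mallet",f([(147,452),(170,498),(292,464)],35),"eye",f([(565,455)],60))
E
```

```text
ins [[547.0, 123.0], [547.0, 11.0], [444.0, 9.0], [444.0, 120.0]]
fence foot [[690.0, 423.0], [713.0, -380.0]] plate front [[389.0, 453.0], [408.0, -423.0]]
vb [[637.0, -106.0], [638.0, -180.0]] block [[478.0, -257.0], [478.0, -337.0], [426.0, -336.0], [424.0, -259.0]] bush [[637.0, 333.0]] mallet [[349.0, 391.0], [276.0, 354.0], [324.0, 158.0]] eye [[328.0, -277.0]]
```

```bash
python3 -c "
from h import *
need([494,215,240],0,1.5)"
```

```text
pos [ 201.7 -591.1  196.7] t 0.15 F [ 0.3  0.9 -0.2] w 85.2 J [-0.98  0.39  0.01 -0.   -1.19 -0.26]
shift [-0.5368  0.6686 -0.0422] rot [ 0.1  -0.02 17.33]
```

Emit:
servo_tool([
  [[0, -0.0244, 0.0304, -0.004, 0, 0, 0], [0, -0.0244, 0.0304, -0.004, 0, 0, 0], [0, -0.0244, 0.0304, -0.004, 0, 0, 0], [0, -0.0244, 0.0304, -0.004, 0, 0, 0], [0, -0.0244, 0.0304, -0.004, 0, 0, 0], [0, -0.0244, 0.0304, -0.004, 0, 0, 0], [0, -0.0244, 0.0304, -0.004, 0, 0, 0], [0, -0.0244, 0.0304, -0.004, 0, 0, 0], [0, -0.0244, 0.0304, -0.004, 0, 0, 0], [0, -0.0244, 0.0304, -0.004, 0, 0, 0]],
])

```text
clock: 0.98
position: [334.5, -223.2, 237.8]
ee_rot: [-0.163, 0.987, -0.0, 0.0]
contact_force: [0.9, 1.2, 0.2]
gripper_width: 85.3
grasp_force: 0.0
```

Emit:
servo_tool([
  [[0, -0.0244, 0.0304, 0, 0, 0, 0], [0, -0.0244, 0.0304, 0, 0, 0, 0], [0, -0.0244, 0.0304, 0, 0, 0, 0], [0, -0.0244, 0.0304, 0, 0, 0, 0], [0, -0.0244, 0.0304, 0, 0, 0, 0], [0, -0.0244, 0.0304, 0, 0, 0, 0], [0, -0.0244, 0.0304, 0, 0, 0, 0], [0, -0.0244, 0.0304, 0, 0, 0, 0], [0, -0.0244, 0.0304, 0, 0, 0, 0], [0, -0.0244, 0.0304, 0, 0, 0, 0]],
])

```text
clock: 1.82
position: [467.3, 143.5, 237.5]
ee_rot: [-0.164, 0.986, 0.0, -0.0]
contact_force: [0.9, -0.1, -0.6]
gripper_width: 85.5
grasp_force: 0.0
```

```bash
python3 -c "
from h import *
need([494,215,240],0,1.5);need([494,215,240],70,1.5)"
```

```text
pos [467.3 143.5 237.5] t 1.82 F [ 0.9 -0.1 -0.6] w 85.5 J [ 0.63  0.12 -0.25 -0.   -1.2  -1.87]
shift [-0.0484  0.059  -0.0025] rot [ 0.000e+00 -1.000e-02  1.738e+01]
pos [467.3 143.5 237.5] t 1.82 F [ 0.9 -0.1 -0.6] w 85.5 J [ 0.63  0.12 -0.25 -0.   -1.2  -1.87]
shift [-0.0484  0.059  -0.0025] rot [69.44 10.61 15.16]
```

```bash
cat > w.py <<'E'
from h import *
E=lambda a,t:R.from_euler(a,t)
s=arm.read_state(); J=s["joints"]
C=(E('z',J[0])*E('y',J[1]-J[2])*E('x',J[3])*E('y',-J[4])*E('x',-J[5])).inv()*R.from_quat(s["ee_rot"])
base=R.from_matrix([[-1,0,0],[0,1,0],[0,0,-1]])
for flip in (0,1):
  for a,j0s in((70,(.7,1.)),(35,(.6,.8)),(0,(.3,.5)),(-35,(0,.2)),(-70,(-.3,0))):
    for j0 in j0s:
        rt=R.from_euler('z',1.5+180*flip,degrees=True)*R.from_euler('x',(-a if not flip else a),degrees=True)*base
        M=((E('z',j0)*E('y',.45)).inv()*rt*C.inv())
        e=M.as_euler('XYX')  # Rx(j3)Ry(-j4)Rx(-j5)
        print(flip,a,j0,"J4,5,6",e[0].round(2),-e[1].round(2),-e[2].round(2), (R.from_quat([0,0,0,1])*rt).apply([0,0,1]).round(1))
E
python3 w.py
```

```text
0 70 0.7 J4,5,6 -0.92 -1.96 -2.28 [ 0.  -0.9 -0.3]
0 70 1.0 J4,5,6 -0.69 -2.15 -2.49 [ 0.  -0.9 -0.3]
0 35 0.6 J4,5,6 -0.5 -1.49 -2.28 [ 0.  -0.6 -0.8]
0 35 0.8 J4,5,6 -0.42 -1.58 -2.44 [ 0.  -0.6 -0.8]
0 0 0.3 J4,5,6 -0.0 -1.12 -1.84 [ 0.  0. -1.]
0 0 0.5 J4,5,6 -0.0 -1.12 -2.04 [ 0.  0. -1.]
0 -35 0 J4,5,6 0.66 -1.22 -1.28 [-0.   0.6 -0.8]
0 -35 0.2 J4,5,6 0.68 -1.11 -1.43 [-0.   0.6 -0.8]
0 -70 -0.3 J4,5,6 1.11 -1.69 -1.03 [-0.   0.9 -0.3]
0 -70 0 J4,5,6 1.24 -1.44 -1.14 [-0.   0.9 -0.3]
1 70 0.7 J4,5,6 -0.92 -1.96 0.86 [ 0.  -0.9 -0.3]
1 70 1.0 J4,5,6 -0.69 -2.15 0.65 [ 0.  -0.9 -0.3]
1 35 0.6 J4,5,6 -0.5 -1.49 0.86 [ 0.  -0.6 -0.8]
1 35 0.8 J4,5,6 -0.42 -1.58 0.7 [ 0.  -0.6 -0.8]
1 0 0.3 J4,5,6 0.0 -1.12 1.3 [ 0.  0. -1.]
1 0 0.5 J4,5,6 0.0 -1.12 1.1 [ 0.  0. -1.]
1 -35 0 J4,5,6 0.66 -1.22 1.86 [-0.   0.6 -0.8]
1 -35 0.2 J4,5,6 0.68 -1.11 1.71 [-0.   0.6 -0.8]
1 -70 -0.3 J4,5,6 1.11 -1.69 2.11 [-0.   0.9 -0.3]
1 -70 0 J4,5,6 1.24 -1.44 2.0 [-0.   0.9 -0.3]
```

Emit:
servo_tool([
  [[120, -0.024, 0.03, 0, 0, 0, 0], [120, -0.024, 0.03, 0, 0, 0, 0], [120, 0, 0, 0, 5.79, 0.884, 1.263], [120, 0, 0, 0, 5.79, 0.884, 1.263], [120, 0, 0, 0, 5.79, 0.884, 1.263], [120, 0, 0, 0, 5.79, 0.884, 1.263], [120, 0, 0, 0, 5.79, 0.884, 1.263], [120, 0, 0, 0, 5.79, 0.884, 1.263], [120, 0, 0, 0, 5.79, 0.884, 1.263], [120, 0, 0, 0, 5.79, 0.884, 1.263]],
])

```text
clock: 2.65
position: [493.4, 214.4, 237.9]
ee_rot: [-0.065, 0.915, -0.399, 0.006]
contact_force: [-1.1, 0.2, -0.2]
gripper_width: 45.2
grasp_force: 0.0
```

Emit:
servo_tool([
  [[120, 0, 0, 0, 5.79, 0.884, 1.263], [120, 0, 0, 0, 5.79, 0.884, 1.263], [120, 0, 0, 0, 5.79, 0.884, 1.263], [120, 0, 0, 0, 5.79, 0.884, 1.263], [120, 0, 0, 0, 0, 0, 0], [120, 0, 0, 0, 0, 0, 0]],
])

```text
clock: 3.15
position: [493.3, 213.9, 235.8]
ee_rot: [-0.012, 0.818, -0.574, 0.006]
contact_force: [0.2, 0.3, 0.3]
gripper_width: 44.9
grasp_force: 0.0
```

```bash
python3 -c "
from h import *
need([494,158,79],70,1.5)
import cv2
d=cams.get_image('wrist'); print(proj(d,[[494,121,67],[494,121,62],[444,120,72],[544,123,72]])*1.5625)
cv2.imwrite('pics/w1.png',cv2.resize(d['frame'],(800,600)))"
```

```text
pos [493.3 213.9 235.8] t 3.15 F [0.2 0.3 0.3] w 44.9 J [ 1.01  0.68 -0.15  0.57 -1.86 -2.74]
shift [0.0003 0.1285 0.1058] rot [-0.13 -0.07  0.16]
[[585.91608189 273.83653617]
 [591.93619203 273.29246691]
 [589.03392938 198.00402376]
 [572.38701745 344.5857201 ]]
```

View pics/w1.png

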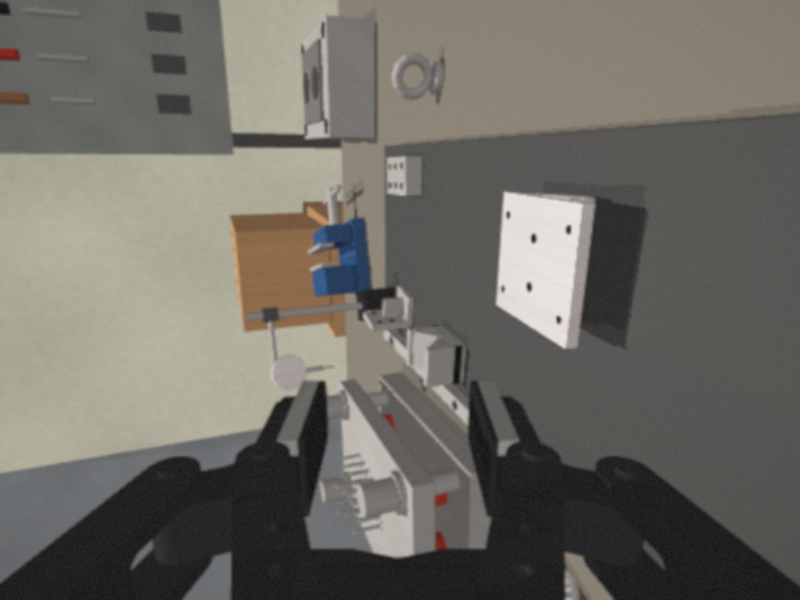

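Emit:
servo_tool([
  [[147, 0, 0.035, 0, 0, 0, 0], [147, 0, 0.035, 0, 0, 0, 0], [147, 0, 0.035, 0.01, 0, 0, 0], [147, 0, 0.0185, 0.03, 0, 0, 0], [147, 0, 0, 0.03, 0, 0, 0], [147, 0, 0, 0.0305, 0, 0, 0], [147, 0, 0, 0.005, 0, 0, 0], [147, 0, 0, 0, 0, 0, 0]],
])

```text
clock: 3.87
position: [494.9, 155.0, 87.0]
ee_rot: [-0.009, 0.82, -0.573, 0.007]
contact_force: [0.3, 0.4, 1.7]
gripper_width: 35.8
grasp_force: 0.0
```

```bash
python3 -c "
from h import *
need([494,104,65],70,1.5)
import cv2
d=cams.get_image('scene'); 
cv2.imwrite('pics/s1.png',cv2.resize(d['frame'][120:270,150:350],(800,600)))"
```

```text
pos [494.9 155.   87. ] t 3.87 F [0.3 0.4 1.7] w 35.8 J [ 0.96  0.81 -0.34  0.59 -1.56 -2.9 ]
shift [0.0021 0.0031 0.0554] rot [ 0.1  -0.15 -0.1 ]
```

View pics/s1.png

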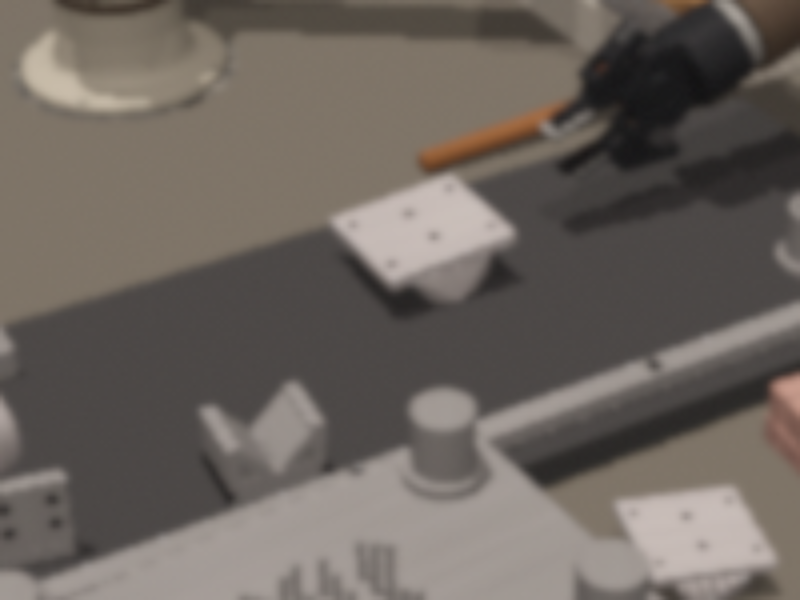

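```bash
python3 -c "
from h import *
d=cams.get_image('scene'); f=lambda P:((proj(d,P)-[150,120])*4).round(0).tolist()
print('tips up/low, TCP',f([[495,149,104],[495,161,70],[495,155,87]]))
print('corners',f([[547,123,72],[547,11,72],[444,9,72],[444,120,72]]))
t=cams.get_image('top');
"
```

```text
tips up/low, TCP [[512.0, 157.0], [524.0, 190.0], [518.0, 174.0]]
corners [[516.0, 232.0], [387.0, 271.0], [325.0, 208.0], [448.0, 172.0]]
```

```bash
python3 -c "
from h import *
import cv2
d=cams.get_image('wrist'); s=arm.read_state(); r=R.from_quat(s['ee_rot'])
im=cv2.resize(d['frame'],(800,600))
for k in (0,-10,-20,-30):
  for q in (-18,18):
    u=proj(d,s['position']+r.apply([0,q,k]))[0]*1.5625; print(k,q,u.round(0)); cv2.circle(im,tuple(int(v) for v in u),3,(0,0,255) if k==0 else (0,255,0),-1)
cv2.imwrite('pics/w2.png',im)"
```

```text
0 -18 [352. 360.]
0 18 [444. 360.]
-10 -18 [349. 371.]
-10 18 [446. 371.]
-20 -18 [347. 383.]
-20 18 [449. 383.]
-30 -18 [344. 396.]
-30 18 [452. 396.]
```

View pics/w2.png

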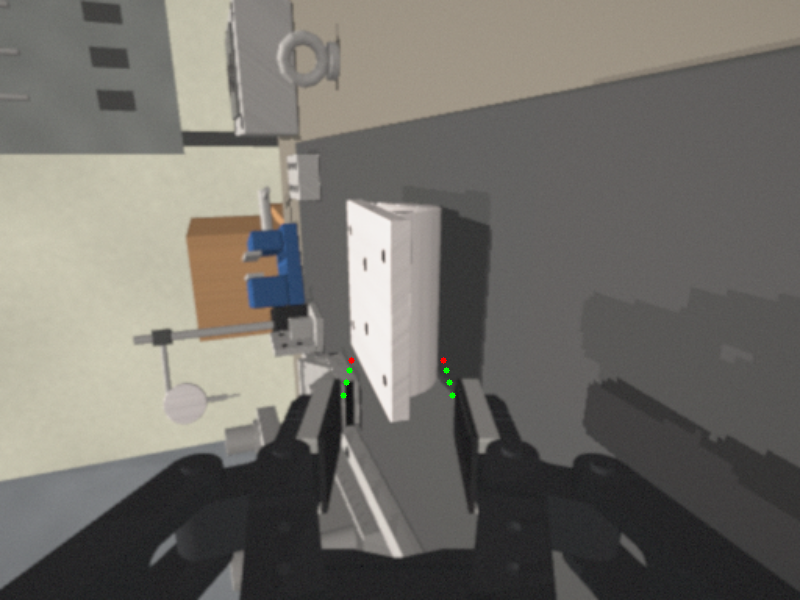

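Emit:
servo_tool([
  [[147, 0, 0.001, 0.013, 0, 0, 0], [147, 0, 0.001, 0.013, 0, 0, 0], [147, 0, 0.001, 0.012, 0, 0, 0], [147, 0, 0, 0.01, 0, 0, 0], [147, 0, 0, 0.006, 0, 0, 0], [147, 0, 0, 0, 0, 0, 0]],
])

```text
clock: 4.57
position: [495.9, 105.9, 64.2]
ee_rot: [-0.01, 0.819, -0.574, 0.007]
contact_force: [0.1, 0.6, 0.4]
gripper_width: 36.1
grasp_force: 0.0
```

Emit:
servo_tool([
  [[165, 0, -0.003, 0.0015, 0, 0, 0], [175, 0, -0.003, 0.0015, 0, 0, 0], [185, 0, -0.003, 0.0015, 0, 0, 0], [195, 0, -0.003, 0.0015, 0, 0, 0], [205, 0, -0.003, 0.0015, 0, 0, 0], [215, 0, -0.0026, 0.0015, 0, 0, 0], [225, 0, -0.001, 0.001, 0, 0, 0], [255, 0, 0, 0, 0, 0, 0], [255, 0, 0, 0, 0, 0, 0], [255, 0, 0, 0, 0, 0, 0]],
])

```text
clock: 5.4
position: [496.6, 91.4, 78.3]
ee_rot: [-0.01, 0.819, -0.574, 0.007]
contact_force: [-0.2, -0.4, -0.3]
gripper_width: 0.4
grasp_force: 0.0
```

```bash
python3 -c "
from h import *
import cv2
need([494,88,79.5],70,1.5)
d=cams.get_image('wrist');e=cams.get_image('scene')
a=cv2.resize(d['frame'],(400,300));b=cv2.resize(e['frame'][100:220,190:350],(400,300))
cv2.imwrite('pics/c3.png',np.hstack([a,b]))"
```

```text
pos [496.6  91.4  78.3] t 5.4 F [-0.2 -0.4 -0.3] w 0.4 J [ 0.89  0.78 -0.48  0.66 -1.47 -2.94]
shift [ 0.0027 -0.0023  0.0027] rot [-0.04 -0.03 -0.02]
```

View pics/c3.png

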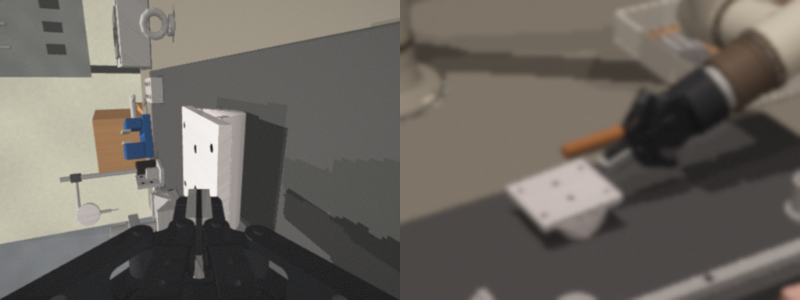

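```bash
python3 -c "
from h import *
import cv2
s=arm.read_state(); r=R.from_quat(s['ee_rot'])
d=cams.get_image('scene');w=cams.get_image('wrist')
P=[s['position']+r.apply([0,0,-k]) for k in (0,10,20,30)]
C=[[547,123,72],[547,11,72],[444,9,72],[444,120,72]]
A=cv2.resize(d['frame'][130:205,210:310],(800,600),interpolation=cv2.INTER_CUBIC)
u=(proj(d,P)-[210,130])*8;c=(proj(d,C)-[210,130])*8
for p in u: cv2.circle(A,tuple(map(int,p)),4,(0,0,255),-1)
for p in c: cv2.circle(A,tuple(map(int,p)),4,(0,255,0),-1)
B=cv2.resize(w['frame'][190:290,200:320],(480,400),interpolation=cv2.INTER_CUBIC)
for p in (proj(w,P)-[200,190])*4: cv2.circle(B,tuple(map(int,p)),3,(0,0,255),-1)
for p in (proj(w,C)-[200,190])*4: cv2.circle(B,tuple(map(int,p)),3,(0,255,0),-1)
A=cv2.resize(A,(400,300)); B=cv2.resize(B,(400,300))
cv2.imwrite('pics/c4.png',np.hstack([A,B]))"
```

```text
(no output)
```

View pics/c4.png

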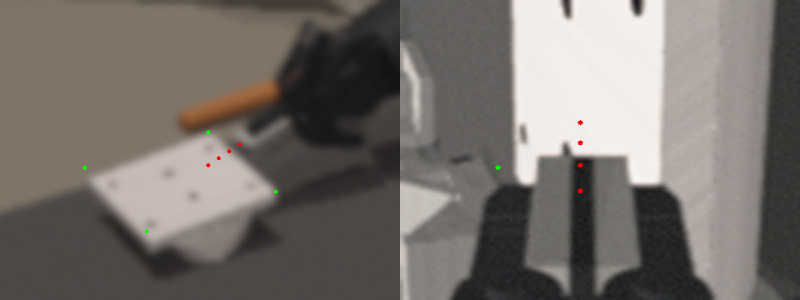

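```bash
python3 -c "
from h import *
s=arm.read_state(); r=R.from_quat(s['ee_rot'])
w=cams.get_image('wrist');d=cams.get_image('scene')
print('cam in tool',r.inv().apply(w['T'][:3,3]-s['position']).round(1))
for x in (-11,0,11):
  P=[s['position']+r.apply([x,0,-k]) for k in (-10,0,10,20,30)]
  print(x,proj(w,P)[:,1].round(1),((proj(d,P)-[210,130])*4).round(0).tolist())
C=pix2w(d,np.array([[275,190],[212,135],[90,178],[152,245]])/4+[210,130],72);print(C.round(0))
"
```

```text
cam in tool [ 7.540e+01 -1.000e-01 -1.766e+02]
-11 [240.3 247.1 254.7 263.  272.3] [[205.0, 179.0], [216.0, 172.0], [226.0, 165.0], [236.0, 158.0], [247.0, 151.0]]
0 [224.6 230.7 237.5 245.1 253.6] [[198.0, 172.0], [208.0, 165.0], [219.0, 158.0], [229.0, 151.0], [240.0, 144.0]]
11 [208.3 213.8 219.8 226.5 234. ] [[191.0, 166.0], [201.0, 159.0], [212.0, 152.0], [222.0, 145.0], [232.0, 138.0]]
[[544. 124.  72.]
 [449. 121.  72.]
 [460.   6.  72.]
 [565.   6.  72.]]
```

Emit:
servo_tool([
  [[255, 0, 0, -0.03, 0, 0, 0], [255, 0, 0, -0.035, 0, 0, 0], [255, 0, 0, -0.035, 0, 0, 0], [255, 0, 0, 0, -7, 0, 0], [255, 0, 0, 0, -7, 0, 0], [255, 0, 0, 0, -7, 0, 0], [255, 0, 0, 0, -7, 0, 0], [255, 0, 0, 0, -7, 0, 0], [255, 0, 0, 0, -7, 0, 0], [255, 0, 0, 0, -7, 0, 0]],
])

```text
clock: 6.53
position: [494.3, 186.0, 113.4]
ee_rot: [-0.013, 0.984, -0.179, 0.003]
contact_force: [0.4, 0.3, 0.1]
gripper_width: 0.0
grasp_force: 0.0
```

Emit:
servo_tool([
  [[255, 0, 0, 0, -7, 0, 0], [255, 0, 0, 0, -7, 0, 0], [255, 0, 0, 0.02, -7, 0, 0], [255, 0, 0, 0.02, 0, 0, 0], [255, 0, 0, 0.02, 0, 0, 0], [255, 0, 0, 0.005, 0, 0, 0], [255, 0, 0, 0, 0, 0, 0], [255, 0, 0, 0, 0, 0, 0]],
])

```text
clock: 7.2
position: [494.5, 183.1, 47.9]
ee_rot: [-0.013, 1.0, -0.001, 0.0]
contact_force: [0.8, -0.7, 0.6]
gripper_width: 0.1
grasp_force: 0.0
```

```bash
python3 -c "
from h import *
import cv2
need([494,190,30],0,1.5)
s=arm.read_state(); r=R.from_quat(s['ee_rot'])
d=cams.get_image('scene');w=cams.get_image('wrist')
P=[s['position']+r.apply([0,0,-k]) for k in (0,20,40)]
o=proj(d,P)[0].astype(int)-[50,45]
A=cv2.resize(d['frame'][o[1]:o[1]+75,o[0]:o[0]+100],(800,600),interpolation=cv2.INTER_CUBIC)
for p in (proj(d,P)-o)*8: cv2.circle(A,tuple(map(int,p)),4,(0,0,255),-1)
cv2.imwrite('pics/c5.png',A)"
```

```text
pos [494.5 183.1  47.9] t 7.2 F [ 0.8 -0.7  0.6] w 0.1 J [ 0.66  0.38 -0.43  0.   -0.76 -2.21]
shift [0.0003 0.0069 0.0179] rot [-0.07  0.02  0.01]
```

View pics/c5.png

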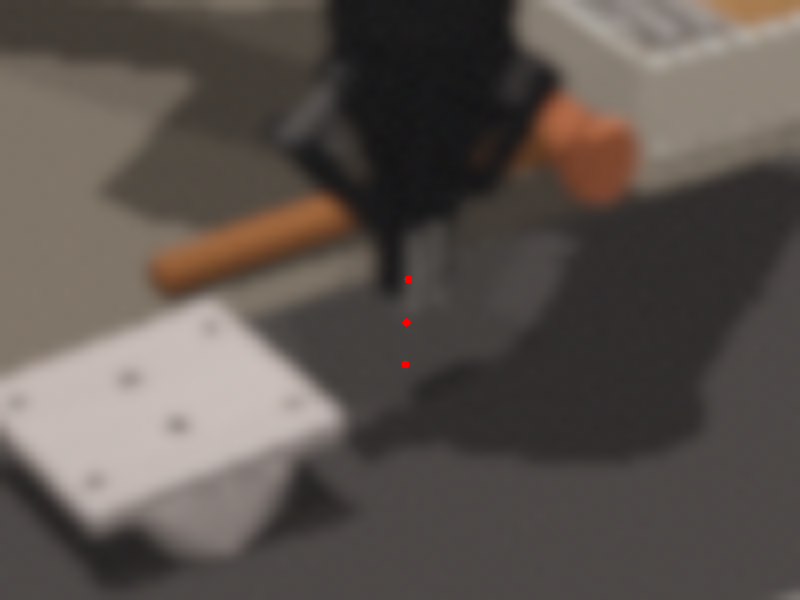

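Emit:
servo_tool([
  [[255, 0, 0, 0.01, 0, 0, 0], [255, 0, 0, 0.01, 0, 0, 0], [255, 0, 0, 0.008, 0, 0, 0], [255, 0, 0, 0.002, 0, 0, 0], [255, 0, 0, 0.002, 0, 0, 0], [255, 0, 0, 0.002, 0, 0, 0], [255, 0, 0, 0.002, 0, 0, 0], [255, 0, 0, 0.002, 0, 0, 0]],
])

```text
clock: 7.97
position: [494.5, 182.9, 9.6]
ee_rot: [-0.013, 1.0, -0.0, 0.0]
contact_force: [-0.6, 0.4, -0.0]
gripper_width: -0.1
grasp_force: 0.0
```

Emit:
servo_tool([
  [[255, 0, 0, 0.002, 0, 0, 0], [255, 0, 0, 0.002, 0, 0, 0], [255, 0, 0, 0, 0, 0, 0]],
])

```text
clock: 8.22
position: [494.1, 182.7, 5.3]
ee_rot: [-0.013, 1.0, -0.001, -0.0]
contact_force: [-1.1, -0.0, -0.7]
gripper_width: -0.0
grasp_force: 0.0
```

Emit:
servo_tool([
  [[255, 0, 0, 0.002, 0, 0, 0], [255, 0, 0, 0.002, 0, 0, 0], [255, 0, 0, 0, 0, 0, 0]],
])

```text
clock: 8.47
position: [494.0, 182.7, 1.3]
ee_rot: [-0.013, 1.0, -0.001, -0.0]
contact_force: [0.5, -0.5, 0.1]
gripper_width: -0.4
grasp_force: 0.0
```

Emit:
servo_tool([
  [[255, 0, 0, 0.002, 0, 0, 0], [255, 0, 0, 0, 0, 0, 0]],
])

```text
clock: 8.63
position: [494.1, 182.7, -0.7]
ee_rot: [-0.013, 1.0, -0.0, -0.0]
contact_force: [1.1, 0.0, -0.0]
gripper_width: -0.1
grasp_force: 0.0
```

Emit:
servo_tool([
  [[255, 0, 0, 0.002, 0, 0, 0], [255, 0, 0, 0, 0, 0, 0]],
])

```text
clock: 8.8
position: [494.1, 182.7, -2.7]
ee_rot: [-0.013, 1.0, -0.0, -0.0]
contact_force: [0.6, 0.3, -0.4]
gripper_width: 0.0
grasp_force: 0.0
```

Emit:
servo_tool([
  [[255, 0, 0, 0.002, 0, 0, 0], [255, 0, 0, 0, 0, 0, 0]],
])

```text
clock: 8.97
position: [494.5, 182.9, -3.6]
ee_rot: [-0.013, 1.0, -0.0, 0.0]
contact_force: [-1.5, -0.6, 6.1]
gripper_width: -0.0
grasp_force: 2.9
```

Emit:
servo_tool([
  [[255, 0, 0, -0.03, 0, 0, 0], [200, 0, 0, -0.035, 0, 0, 0], [147, 0, 0, -0.035, 0, 0, 0], [147, 0, 0, -0.01, 6.9, 0, 0], [147, 0, 0, 0, 6.9, 0, 0], [147, 0, 0, 0, 6.9, 0, 0], [147, 0, 0, 0, 6.9, 0, 0], [147, 0, 0, 0, 6.9, 0, 0], [147, 0, 0, 0, 6.9, 0, 0], [147, 0, 0, 0, 6.9, 0, 0]],
])

```text
clock: 9.8
position: [494.7, 183.9, 106.3]
ee_rot: [-0.012, 0.911, -0.411, 0.007]
contact_force: [1.2, 0.5, 0.3]
gripper_width: 36.3
grasp_force: 0.0
```

Emit:
servo_tool([
  [[147, 0, 0, 0, 6.9, 0, 0], [147, 0, 0, 0, 6.9, 0, 0], [147, 0, 0, 0, 0, 0, 0]],
])

```text
clock: 10.05
position: [493.2, 183.4, 100.1]
ee_rot: [-0.014, 0.853, -0.521, 0.004]
contact_force: [0.2, -1.3, -1.4]
gripper_width: 35.8
grasp_force: 0.0
```

```bash
cat >> h.py <<'E'
def tip(pos,a,yaw=1.5):
    """pos = true closed finger tip (33 mm behind the reported TCP)"""
    ax=R.from_euler('z',yaw,degrees=True).apply([0,-np.sin(np.radians(a)),-np.cos(np.radians(a))])
    s=arm.read_state(); print("tip",(s["position"]-33*R.from_quat(s["ee_rot"]).apply([0,0,1])).round(1))
    need(np.array(pos)+33*ax,a,yaw)
E
python3 -c "
from h import *
tip([495,147,90],62)"
```

```text
tip [492.5 212.8 115.2]
pos [493.2 183.4 100.1] t 10.05 F [ 0.2 -1.3 -1.4] w 35.8 J [ 0.98  0.75 -0.29  0.54 -1.54 -2.84]
shift [-0.0009 -0.0072  0.0701] rot [-0.81 -0.06  0.42]
```

Emit:
servo_tool([
  [[147, -0.001, -0.0035, 0.025, -0.8, 0, 0.4], [147, 0, -0.0037, 0.025, 0, 0, 0], [147, 0, 0, 0.02, 0, 0, 0], [147, 0, 0, 0, 0, 0, 0]],
])

```text
clock: 10.38
position: [494.9, 113.6, 78.2]
ee_rot: [-0.007, 0.86, -0.511, 0.006]
contact_force: [0.4, -0.9, 0.0]
gripper_width: 36.2
grasp_force: 0.0
```

```bash
python3 -c "
from h import *
tip([495,94,62],62)"
```

```text
tip [494.4 142.6  94. ]
pos [494.9 113.6  78.2] t 10.38 F [ 0.4 -0.9  0. ] w 36.2 J [ 0.9   0.71 -0.45  0.6  -1.4  -2.88]
shift [0.0001 0.0045 0.058 ] rot [ 0.59 -0.37 -0.37]
```

Emit:
servo_tool([
  [[147, 0, 0.0015, 0.013, 0.6, 0, 0], [147, 0, 0.0015, 0.013, 0, 0, 0], [147, 0, 0.0015, 0.012, 0, 0, 0], [147, 0, 0, 0.01, 0, 0, 0], [147, 0, 0, 0.007, 0, 0, 0], [147, 0, 0, 0.003, 0, 0, 0], [147, 0, 0, 0, 0, 0, 0]],
])

```text
clock: 10.97
position: [498.1, 68.3, 47.3]
ee_rot: [-0.008, 0.857, -0.515, 0.008]
contact_force: [-0.2, -0.4, -0.1]
gripper_width: 36.2
grasp_force: 0.0
```

```bash
python3 -c "
from h import *
tip([495,94,62],62)
import cv2
w=cams.get_image('wrist');d=cams.get_image('scene')
B=cv2.resize(w['frame'],(400,300)); A=cv2.resize(d['frame'][125:200,210:310],(400,300),interpolation=cv2.INTER_CUBIC)
cv2.imwrite('pics/c6.png',np.hstack([A,B]))"
```

```text
tip [497.3  97.4  62.8]
pos [498.1  68.3  47.3] t 10.97 F [-0.2 -0.4 -0.1] w 36.2 J [ 0.84  0.74 -0.54  0.68 -1.3  -2.94]
shift [ 0.0024 -0.0009  0.0033] rot [ 0.03 -0.07 -0.43]
```

View pics/c6.png

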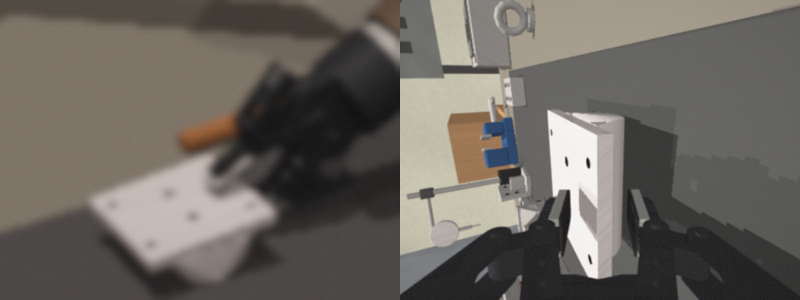

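Emit:
servo_tool([
  [[170, 0.002, 0, 0.003, 0, 0, 0], [185, 0, -0.001, 0, 0, 0, 0], [190, 0, -0.003, 0, 0, 0, 0], [190, 0, -0.003, 0, 0, 0, 0], [190, 0, -0.003, 0, 0, 0, 0], [190, 0, -0.003, 0, 0, 0, 0], [190, 0, -0.003, 0, 0, 0, 0], [190, 0, -0.003, 0, 0, 0, 0]],
])

```text
clock: 11.73
position: [496.2, 57.1, 62.9]
ee_rot: [-0.008, 0.857, -0.514, 0.008]
contact_force: [-0.2, -0.1, -0.8]
gripper_width: 21.8
grasp_force: 0.1
```

Emit:
servo_tool([
  [[200, 0, -0.003, 0, 0, 0, 0], [205, 0, -0.002, 0, 0, 0, 0], [210, 0, 0, 0, 0, 0, 0], [215, 0, 0, 0, 0, 0, 0], [220, 0, 0, 0, 0, 0, 0], [225, 0, 0, 0, 0, 0, 0], [255, 0, 0, 0, 0, 0, 0], [255, 0, 0, 0, 0, 0, 0], [255, 0, 0, 0, 0, 0, 0]],
])

```text
clock: 12.48
position: [496.3, 54.6, 67.5]
ee_rot: [-0.008, 0.857, -0.515, 0.008]
contact_force: [2.0, -1.6, 1.6]
gripper_width: 8.7
grasp_force: 60.4
```

```bash
python3 -c "
from h import *
tip([495,94,62],62)
print(arm.read_state()['grasp_force'],arm.read_state()['wrist_torque'])"
```

```text
tip [495.6  83.8  83. ]
pos [496.3  54.6  67.5] t 12.48 F [ 2.  -1.6  1.6] w 8.7 J [ 0.82  0.7  -0.57  0.69 -1.31 -2.93]
shift [0.0005 0.0233 0.0008] rot [-0.03 -0.04 -0.41]
60.37823259830475 [ 0.90498418 -0.07142485  0.40702651]
```

Emit:
servo_tool([
  [[255, 0, -0.004, -0.002, 0, 0, 0], [255, 0, -0.007, -0.004, 0, 0, 0], [255, 0, -0.0088, -0.0047, 0, 0, 0], [255, 0, -0.0088, -0.0047, 0, 0, 0], [255, 0, -0.0088, -0.0047, 0, 0, 0], [255, 0, -0.0088, -0.0047, 0, 0, 0], [255, 0, -0.0088, -0.0047, 0, 0, 0], [255, 0, -0.0088, -0.0047, 0, 0, 0], [255, 0, -0.0088, -0.0047, 0, 0, 0], [255, 0, -0.006, -0.003, 0, 0, 0]],
])

```text
clock: 13.32
position: [495.8, 55.0, 157.5]
ee_rot: [-0.008, 0.858, -0.514, 0.009]
contact_force: [0.1, 0.5, -6.4]
gripper_width: 8.7
grasp_force: 59.9
```

```bash
python3 -c "
from h import *
tip([495,84,165],62)
tip([495,84,165],0)
s=arm.read_state();print(s['grasp_force'])"
```

```text
tip [495.1  84.1 173.1]
pos [495.8  55.  157.5] t 13.32 F [ 0.1  0.5 -6.4] w 8.7 J [ 0.83  0.56 -0.52  0.66 -1.45 -2.81]
shift [0.0001 0.007  0.0039] rot [ 0.1  -0.01 -0.47]
tip [495.1  84.1 173.1]
pos [495.8  55.  157.5] t 13.32 F [ 0.1  0.5 -6.4] w 8.7 J [ 0.83  0.56 -0.52  0.66 -1.45 -2.81]
shift [ 0.0004  0.0362 -0.0135] rot [-61.9    0.25  -0.43]
59.85114276409149
```

Emit:
servo_tool([
  [[255, 0, 0, 0, -3, 0, 0], [255, 0, 0, 0, -5, 0, 0], [255, 0, 0, 0, -5, 0, 0], [255, 0, 0, 0, -5, 0, 0], [255, 0, 0, 0, -5, 0, 0], [255, 0, 0, 0, -5, 0, 0], [255, 0, 0, 0, -5, 0, 0], [255, 0, 0, 0, -5, 0, 0], [255, 0, 0, 0, -5, 0, 0], [255, 0, 0, 0, -5, 0, 0]],
])

```text
clock: 14.15
position: [493.4, 53.5, 156.4]
ee_rot: [-0.011, 0.993, -0.121, 0.002]
contact_force: [-0.3, 0.2, -6.8]
gripper_width: 8.4
grasp_force: 59.4
```

Emit:
servo_tool([
  [[255, 0, 0, 0, -5, 0, 0], [255, 0, 0, 0, -5, 0, 0], [255, 0, 0, 0, -5, 0, 0], [255, 0, 0, 0, -5, 0, 0], [255, 0, 0, 0, -5, 0, 0], [255, 0, 0, 0, -5, 0, 0], [255, 0, 0, 0, -5, 0, 0], [255, 0, 0, 0, -5, 0, 0], [255, 0, 0, 0, -5, 0, 0], [255, 0, 0, 0, -5, 0, 0]],
])

```text
clock: 14.98
position: [493.2, 54.5, 156.5]
ee_rot: [-0.013, 0.95, 0.311, -0.003]
contact_force: [-0.8, -0.3, -7.4]
gripper_width: 8.3
grasp_force: 59.8
```

Emit:
servo_tool([
  [[255, 0, 0, 0, -5, 0, 0], [255, 0, 0, 0, -5, 0, 0], [255, 0, 0, 0, -5, 0, 0], [255, 0, 0, 0, -5, 0, 0], [255, 0, 0, 0, -4, 0, 0], [255, 0, 0, 0, -3, 0, 0], [255, 0, 0, 0, 0, 0, 0]],
])

```text
clock: 15.57
position: [493.6, 53.0, 153.3]
ee_rot: [-0.009, 0.852, 0.523, -0.007]
contact_force: [0.6, -0.2, -7.8]
gripper_width: 8.5
grasp_force: 60.4
```

```bash
python3 -c "
from h import *
tip([495,26,110],-62)
s=arm.read_state();print(s['grasp_force'])"
```

```text
tip [494.3  23.5 168.2]
pos [493.6  53.  153.3] t 15.57 F [ 0.6 -0.2 -7.8] w 8.5 J [-0.3   0.51 -0.09 -1.01 -1.55 -0.9 ]
shift [-0.0008 -0.0515  0.0285] rot [ 1.13  0.14 -0.19]
60.44579565525055
```

Emit:
servo_tool([
  [[255, 0, -0.0089, 0.0046, 0, 0, 0], [255, 0, -0.0089, 0.0046, 0, 0, 0], [255, 0, -0.0089, 0.0046, 0, 0, 0], [255, 0, -0.0089, 0.0046, 0, 0, 0], [255, 0, -0.0089, 0.0046, 0, 0, 0], [255, 0, -0.0089, 0.0046, 0, 0, 0], [255, 0, -0.0089, 0.0046, 0, 0, 0], [255, 0, -0.0062, 0.0033, 0, 0, 0], [255, 0, -0.0027, 0.0014, 0, 0, 0], [255, 0, 0, 0, 0, 0, 0]],
])

```text
clock: 16.4
position: [496.0, 55.7, 75.0]
ee_rot: [-0.011, 0.852, 0.523, -0.004]
contact_force: [1.0, 0.3, -6.3]
gripper_width: 8.6
grasp_force: 60.4
```

Emit:
servo_tool([
  [[255, 0, -0.0018, 0.0009, 0, 0, 0], [255, 0, -0.0018, 0.0009, 0, 0, 0], [255, 0, 0, 0, 0, 0, 0]],
])

```text
clock: 16.65
position: [496.5, 55.5, 72.0]
ee_rot: [-0.011, 0.852, 0.523, -0.003]
contact_force: [-0.7, -0.4, -6.8]
gripper_width: 8.7
grasp_force: 60.4
```

Emit:
servo_tool([
  [[255, 0, -0.0018, 0.0009, 0, 0, 0], [255, 0, -0.0018, 0.0009, 0, 0, 0], [255, 0, 0, 0, 0, 0, 0]],
])

```text
clock: 16.9
position: [496.2, 55.5, 67.7]
ee_rot: [-0.011, 0.852, 0.523, -0.003]
contact_force: [-0.4, 0.3, -6.8]
gripper_width: 8.5
grasp_force: 60.4
```

```bash
python3 -c "
from h import *
tip([495,26,110],-62)
s=arm.read_state();print(s['grasp_force'],s['wrist_torque'])"
```

```text
tip [496.8  26.1  82.6]
pos [496.2  55.5  67.7] t 16.9 F [-0.4  0.3 -6.8] w 8.5 J [-0.3   0.65 -0.12 -1.02 -1.45 -0.75]
shift [ 0.0019  0.0238 -0.0125] rot [1.05 0.37 0.2 ]
60.382320284843445 [-3.75220862 -0.03724492 -0.01644254]
```

Emit:
servo_tool([
  [[255, 0, -0.0018, 0.0009, 0, 0, 0], [255, 0, -0.0018, 0.0009, 0, 0, 0], [255, 0, 0, 0, 0, 0, 0]],
])

```text
clock: 17.15
position: [496.2, 55.6, 63.5]
ee_rot: [-0.011, 0.852, 0.523, -0.003]
contact_force: [-0.2, 0.6, -5.9]
gripper_width: 8.6
grasp_force: 60.4
```

Emit:
servo_tool([
  [[255, 0, -0.0018, 0.0009, 0, 0, 0], [255, 0, 0, 0, 0, 0, 0]],
])

```text
clock: 17.32
position: [496.4, 55.6, 62.3]
ee_rot: [-0.011, 0.852, 0.523, -0.003]
contact_force: [0.5, -0.3, -3.9]
gripper_width: 8.6
grasp_force: 60.2
```

Emit:
servo_tool([
  [[255, 0, -0.0018, 0.0009, 0, 0, 0], [255, 0, 0, 0, 0, 0, 0]],
])

```text
clock: 17.48
position: [496.5, 55.5, 61.2]
ee_rot: [-0.012, 0.852, 0.524, -0.003]
contact_force: [1.2, -2.0, 2.5]
gripper_width: 8.2
grasp_force: 60.9
```

Emit:
servo_tool([
  [[255, 0, -0.002, -0.0001, -2, 0, 0], [255, 0, -0.002, -0.0001, -2, 0, 0], [255, 0, -0.002, -0.0001, -2, 0, 0], [255, 0, 0, 0, 0, 0, 0]],
])

```text
clock: 17.82
position: [496.5, 52.3, 54.9]
ee_rot: [-0.01, 0.822, 0.569, -0.004]
contact_force: [0.2, -2.9, 3.4]
gripper_width: 8.7
grasp_force: 60.8
```

```bash
python3 -c "
from h import *
tip([495,26,110],-70)
s=arm.read_state();print(s['grasp_force'],s['wrist_torque'])"
```

```text
tip [497.1  21.5  66.6]
pos [496.5  52.3  54.9] t 17.82 F [ 0.2 -2.9  3.4] w 8.7 J [-0.34  0.74 -0.1  -1.07 -1.53 -0.68]
shift [ 0.002   0.0426 -0.011 ] rot [-0.65  0.36  0.18]
60.84987759590149 [-0.80477702 -0.00447664 -0.21299055]
```

Emit:
servo_tool([
  [[225, 0, 0.0005, 0, 0, 0, 0], [219, 0, 0.0012, 0, 0, 0, 0], [210, 0, 0.0015, 0, 0, 0, 0], [201, 0, 0.0015, 0, 0, 0, 0], [192, 0, 0.0015, 0, 0, 0, 0], [183, 0, 0.0015, 0, 0, 0, 0], [174, 0, 0.0015, 0, 0, 0, 0], [174, 0, 0, 0, 0, 0, 0]],
])

```text
clock: 18.48
position: [496.3, 56.5, 63.5]
ee_rot: [-0.011, 0.824, 0.567, -0.004]
contact_force: [-0.2, 0.7, -3.0]
gripper_width: 27.1
grasp_force: 1.5
```

```bash
python3 -c "
from h import *
tip([495,26,110],-70)
s=arm.read_state();print(s['grasp_force'],s['wrist_torque'])"
```

```text
tip [496.9  25.7  75.3]
pos [496.3  56.5  63.5] t 18.48 F [-0.2  0.7 -3. ] w 27.1 J [-0.33  0.72 -0.1  -1.07 -1.53 -0.69]
shift [ 0.0019  0.0331 -0.0121] rot [-0.93  0.33  0.28]
1.4581166580319405 [-2.6619008  -0.0564076  -0.07859137]
```

Emit:
servo_tool([
  [[174, 0, -0.0034, 0.0002, 2, 0, 0], [174, 0, -0.0034, 0.0002, 2, 0, 0], [174, 0, -0.0034, 0.0002, 2, 0, 0], [174, 0, -0.0034, 0.0002, 2, 0, 0], [174, 0, -0.0034, 0.0002, 2, 0, 0], [174, 0, -0.0034, 0.0002, 2, 0, 0], [174, 0, 0, 0, 0, 0, 0]],
])

```text
clock: 19.07
position: [496.4, 48.8, 45.1]
ee_rot: [-0.012, 0.879, 0.477, -0.002]
contact_force: [0.6, -0.9, -2.9]
gripper_width: 27.0
grasp_force: 1.4
```

Emit:
servo_tool([
  [[174, 0, -0.0033, 0.0009, 2, 0, 0], [174, 0, -0.0033, 0.0009, 2, 0, 0], [174, 0, -0.0033, 0.0009, 2, 0, 0], [174, 0, -0.0033, 0.0009, 2, 0, 0], [174, 0, -0.0033, 0.0009, 2, 0, 0], [174, 0, -0.0033, 0.0009, 2, 0, 0], [174, 0, 0, 0, 0, 0, 0]],
])

```text
clock: 19.65
position: [497.0, 40.3, 26.1]
ee_rot: [-0.012, 0.924, 0.383, -0.001]
contact_force: [0.8, -2.6, -2.9]
gripper_width: 27.3
grasp_force: 1.7
```

```bash
python3 -c "
from h import *
need([496,40.4,26],-45,1.5)
s=arm.read_state();print(s['grasp_force'],s['wrist_torque'])"
```

```text
pos [497.   40.3  26.1] t 19.65 F [ 0.8 -2.6 -2.9] w 27.3 J [-0.17  0.57 -0.19 -0.85 -1.17 -0.88]
shift [ 0.001  -0.      0.0002] rot [0.01 0.43 0.2 ]
1.7470823485928122 [-2.41481932  0.02011644 -0.05464535]
```

Emit:
servo_tool([
  [[174, 0, -0.0021, 0.0004, 2, 0, 0], [174, 0, -0.0021, 0.0005, 2, 0, 0], [174, 0, -0.0021, 0.0004, 2, 0, 0], [174, 0, -0.0021, 0.0005, 2, 0, 0], [174, 0, -0.0021, 0.0005, 2, 0, 0], [174, 0, 0, 0, 0, 0, 0]],
])

```text
clock: 20.15
position: [496.5, 34.9, 17.3]
ee_rot: [-0.012, 0.953, 0.302, -0.001]
contact_force: [-0.6, -1.1, -0.2]
gripper_width: 27.0
grasp_force: 0.5
```

Emit:
servo_tool([
  [[174, 0, -0.002, 0.0008, 2, 0, 0], [174, 0, -0.002, 0.0008, 2, 0, 0], [174, 0, -0.002, 0.0008, 2, 0, 0], [174, 0, -0.002, 0.0008, 2, 0, 0], [174, 0, -0.002, 0.0008, 2, 0, 0], [174, 0, 0, 0, 0, 0, 0]],
])

```text
clock: 20.65
position: [498.6, 26.5, 9.7]
ee_rot: [-0.013, 0.976, 0.216, 0.002]
contact_force: [0.3, -6.8, 7.0]
gripper_width: 27.1
grasp_force: 4.1
```

```bash
python3 -c "
from h import *
need([496,27.3,9.3],-25,1.5)
s=arm.read_state();print(s['grasp_force'],s['wrist_torque'])"
```

```text
pos [498.6  26.5   9.7] t 20.65 F [ 0.3 -6.8  7. ] w 27.1 J [ 0.04  0.46 -0.31 -0.58 -0.87 -1.19]
shift [0.0025 0.0006 0.0006] rot [-0.03  0.56  0.11]
4.055847854124295 [-1.68235658 -0.23651985 -0.15760968]
```

Emit:
servo_tool([
  [[174, 0, -0.0009, -0.0006, 0, 0, 0], [174, 0, -0.0009, -0.0004, 0, 0, 0], [174, 0, -0.0009, -0.0004, 0, 0, 0], [174, 0, 0, 0, 0, 0, 0]],
])

```text
clock: 20.98
position: [496.7, 24.3, 7.9]
ee_rot: [-0.011, 0.976, 0.218, -0.0]
contact_force: [0.6, 0.2, -0.1]
gripper_width: 27.0
grasp_force: 0.2
```

Emit:
servo_tool([
  [[174, 0, -0.0009, -0.0004, 0, 0, 0], [174, 0, -0.0009, -0.0004, 0, 0, 0], [174, 0, -0.0009, -0.0004, 0, 0, 0], [174, 0, 0, 0, 0, 0, 0]],
])

```text
clock: 21.32
position: [497.4, 21.2, 8.1]
ee_rot: [-0.011, 0.976, 0.217, 0.0]
contact_force: [0.2, 0.7, 0.6]
gripper_width: 26.9
grasp_force: 0.0
```

```bash
python3 -c "
from h import *
need([496,27.3,9.3],-25,1.5)
s=arm.read_state();print(s['grasp_force'],s['wrist_torque'])"
```

```text
pos [497.4  21.2   8.1] t 21.32 F [0.2 0.7 0.6] w 26.9 J [ 0.03  0.47 -0.31 -0.58 -0.88 -1.18]
shift [0.0012 0.006  0.0015] rot [ 0.06  0.41 -0.07]
0.0 [-0.81104576  0.05598829  0.02479688]
```

Emit:
servo_tool([
  [[174, 0, -0.0045, -0.0021, 0, 0, 0], [174, 0, -0.0045, -0.0021, 0, 0, 0], [174, 0, -0.009, -0.0042, 0, 0, 0], [174, 0, 0, -0.03, 3, 0, 0], [150, 0, 0, -0.04, 3, 0, 0], [100, 0, 0, -0.04, 3, 0, 0], [50, 0, 0, -0.04, 4, 0, 0], [0, 0, 0, -0.03, 5, 0, 0], [0, 0, 0, 0, 7, 0, 0]],
])

```text
clock: 22.07
position: [503.6, -59.4, 186.6]
ee_rot: [-0.009, 1.0, -0.002, 0.012]
contact_force: [0.6, -0.5, -0.4]
gripper_width: 81.3
grasp_force: 0.0
```

```bash
python3 -c "
from h import *
import cv2
need([496,60,150],0,1.5)
t=cams.get_image('top');d=cams.get_image('scene')
u=proj(t,[[495,55,40]])[0].astype(int)-[50,37]
A=cv2.resize(t['frame'][u[1]:u[1]+75,u[0]:u[0]+100],(400,300),interpolation=cv2.INTER_CUBIC)
v=proj(d,[[495,50,70]])[0].astype(int)-[50,37]
B=cv2.resize(d['frame'][v[1]:v[1]+75,v[0]:v[0]+100],(400,300),interpolation=cv2.INTER_CUBIC)
print(u,v)
cv2.imwrite('pics/c7.png',np.hstack([A,B]))"
```

```text
pos [503.6 -59.4 186.6] t 22.07 F [ 0.6 -0.5 -0.4] w 81.3 J [ 0.21  0.18 -0.31  0.01 -1.05 -1.77]
shift [0.0062 0.1197 0.036 ] rot [-0.22  1.36 -0.43]
[176 190] [200 139]
```

View pics/c7.png

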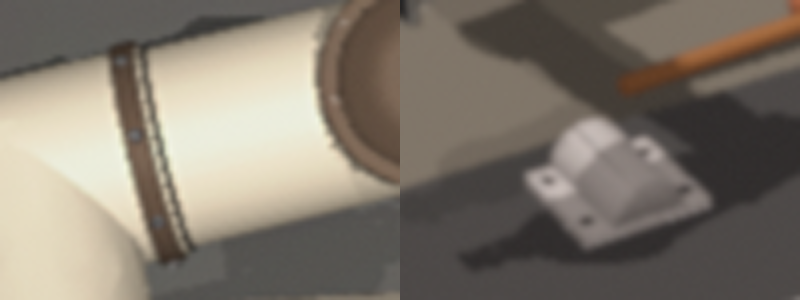

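The insert now lies flat, core up. In the right panel its flange corners are near (525,178), (585,248) and (712,203).

```bash
python3 -c "
from h import *
d=cams.get_image('scene')
p=np.array([[525,175],[585,243],[712,200]])*1.; p[:,0]-=400
c=pix2w(d,p/4+[200,139],40);print(c.round(0), 'centre',(c[0]+c[2])/2, np.degrees(np.arctan2(*(c[1]-c[0])[[1,0]])),np.degrees(np.arctan2(*(c[2]-c[1])[[0,1]])))"
```

```text
[[456.   2.  40.]
 [561.   2.  40.]
 [557. 114.  40.]] centre [506.56015885  58.23201319  40.        ] -0.2919205781764494 -1.743869176995356
```

Emit:
servo_tool([
  [[0, 0, 0.03, 0, -0.2, 1.36, -0.43], [0, 0, 0.035, 0, 0, 0, 0], [0, 0, 0.035, 0.01, 0, 0, 0], [0, 0, 0.0155, 0.03, 0, 0, 0], [0, 0, 0, 0.03, 0, 0, 0], [0, 0, 0, 0.026, 0, 0, 0], [0, 0, 0, 0, 0, 0, 0]],
])

```text
clock: 22.8
position: [488.9, 57.1, 77.1]
ee_rot: [-0.013, 1.0, 0.001, -0.015]
contact_force: [-1.1, -1.1, -1.3]
gripper_width: 85.2
grasp_force: 0.0
```

```bash
python3 - <<'E'
from h import *
import cv2
need([502,56,3],0,1.64)
# in wrist view find the bright insert: report mask columns (jaw direction) along some rows
w=cams.get_image('wrist'); g=cv2.cvtColor(w['frame'],cv2.COLOR_BGR2GRAY)
print("pred corners z40",proj(w,[[453,2,40],[553,1,40],[551,111,40],[451,112,40]]).round(0).tolist(),"core",proj(w,[[453,24,40],[551,24,40],[551,88,40],[453,88,40]]).round(0).tolist())
for r in range(20,240,20):
    e=np.abs(np.diff(cv2.blur(g,(1,5))[r].astype(int))); i=np.where(e>14)[0]; print(r,i.tolist()[:40])
E
```

```text
pos [488.9  57.1  77.1] t 22.8 F [-1.1 -1.1 -1.3] w 85.2 J [ 0.44  0.31 -0.45 -0.02 -0.84 -1.97]
shift [-0.0153 -0.0016  0.0737] rot [ 0.1  -1.71 -0.09]
pred corners z40 [[175.0, 161.0], [179.0, 289.0], [321.0, 290.0], [334.0, 162.0]] core [[207.0, 161.0], [209.0, 287.0], [291.0, 289.0], [299.0, 164.0]]
20 []
40 []
60 [450]
80 [454]
100 [480]
120 []
140 []
160 [178, 179, 180, 212, 213, 305, 306, 337, 338, 339]
180 [179, 180, 181, 188, 189, 190, 201, 202, 203, 204, 212, 213, 240, 241, 242, 243, 244, 245, 304, 305, 313, 314, 315, 316, 326, 327, 328, 329, 336, 337]
200 [180, 181, 182, 213, 214, 240, 241, 242, 244, 245, 296, 304, 324, 334, 335, 336]
220 [181, 182, 183, 184, 213, 214, 216, 217, 218, 240, 241, 244, 245, 259, 263, 302, 303, 332, 333, 334]
```

Emit:
servo_tool([
  [[0, -0.006, 0.001, 0, 0, -0.8, 0], [0, -0.005, 0.001, 0.01, 0, -0.8, 0], [0, 0, 0, 0.02, 0, 0, 0], [0, 0, 0, 0.01, 0, 0, 0], [0, 0, 0, 0, 0, 0, 0], [0, 0, 0, 0, 0, 0, 0]],
])

```text
clock: 23.35
position: [505.3, 61.5, 43.2]
ee_rot: [-0.015, 1.0, 0.002, 0.006]
contact_force: [0.4, -0.7, -0.1]
gripper_width: 85.5
grasp_force: 0.0
```

```bash
python3 -c "
from h import *
need([501,59,5],0,1.64)"
```

```text
pos [505.3  61.5  43.2] t 23.35 F [ 0.4 -0.7 -0.1] w 85.5 J [ 0.44  0.36 -0.48  0.   -0.72 -1.98]
shift [ 0.0048 -0.0026  0.0382] rot [0.26 0.67 0.05]
```

Emit:
servo_tool([
  [[0, 0.003, -0.0026, 0.008, 0.2, 0.6, 0], [0, 0, 0, 0.01, 0, 0, 0], [0, 0, 0, 0.01, 0, 0, 0], [0, 0, 0, 0.006, 0, 0, 0], [0, 0, 0, 0.003, 0, 0, 0], [0, 0, 0, 0, 0, 0, 0]],
])

```text
clock: 23.85
position: [501.5, 59.0, 5.1]
ee_rot: [-0.015, 1.0, 0.0, -0.0]
contact_force: [-0.7, -1.1, 1.1]
gripper_width: 85.4
grasp_force: 0.0
```

```bash
python3 -c "
from h import *
need([501,59,0],0,1.64)"
```

```text
pos [501.5  59.    5.1] t 23.85 F [-0.7 -1.1  1.1] w 85.4 J [ 0.44  0.42 -0.52 -0.   -0.63 -1.98]
shift [0.0005 0.     0.0051] rot [ 0.04 -0.04  0.06]
```

Emit:
servo_tool([
  [[51, 0, 0, 0, 0, 0, 0], [51, 0, 0, 0, 0, 0, 0], [51, 0, 0, 0.002, 0, 0, 0], [51, 0, 0, 0.002, 0, 0, 0], [51, 0, 0, 0, 0, 0, 0]],
])

```text
clock: 24.27
position: [501.4, 59.1, 1.2]
ee_rot: [-0.015, 1.0, 0.0, -0.0]
contact_force: [-0.3, -0.7, 0.2]
gripper_width: 68.2
grasp_force: 0.0
```

Emit:
servo_tool([
  [[51, 0, 0, 0.0015, 0, 0, 0], [51, 0, 0, 0, 0, 0, 0]],
])

```text
clock: 24.43
position: [501.5, 59.1, -0.3]
ee_rot: [-0.015, 1.0, 0.0, -0.0]
contact_force: [-0.4, 0.2, -0.5]
gripper_width: 68.0
grasp_force: 0.0
```

Emit:
servo_tool([
  [[51, 0, 0, 0.0015, 0, 0, 0], [51, 0, 0, 0, 0, 0, 0]],
])

```text
clock: 24.6
position: [501.7, 59.1, -0.9]
ee_rot: [-0.015, 1.0, 0.0, 0.0]
contact_force: [-1.5, 0.1, 5.5]
gripper_width: 68.6
grasp_force: 3.1
```

Emit:
servo_tool([
  [[51, 0, 0, -0.0025, 0, 0, 0], [56, 0, 0, 0, 0, 0, 0], [60, 0, 0, 0, 0, 0, 0], [65, 0, 0, 0, 0, 0, 0], [70, 0, 0, 0, 0, 0, 0], [255, 0, 0, 0, 0, 0, 0], [255, 0, 0, 0, 0, 0, 0], [255, 0, 0, 0, 0, 0, 0]],
])

```text
clock: 25.27
position: [502.5, 60.3, 2.2]
ee_rot: [-0.015, 1.0, 0.001, 0.001]
contact_force: [-2.8, 4.1, 9.6]
gripper_width: 60.6
grasp_force: 63.2
```

Emit:
servo_tool([
  [[255, -0.004, 0, 0, 0, 0, 0], [255, -0.008, 0, 0, 0, 0, 0], [255, -0.01, 0, 0, 0, 0, 0], [255, -0.01, 0, 0, 0, 0, 0], [255, -0.01, 0, 0, 0, 0, 0], [255, -0.01, 0, 0, 0, 0, 0], [255, -0.008, 0, 0, 0, 0, 0], [255, 0, 0, 0, 0, 0, 0]],
])

```text
clock: 25.93
position: [559.3, 59.5, 2.1]
ee_rot: [-0.015, 1.0, -0.001, -0.003]
contact_force: [-8.6, -3.1, 15.7]
gripper_width: 61.3
grasp_force: 63.8
```

```bash
python3 - <<'E'
from h import *
import cv2
need([650,60,2],0,1.64)
w=cams.get_image('scene');s=arm.read_state();x,y=s['position'][:2]
c=R.from_euler('z',1.64,degrees=True).apply([[-50,-55,0],[50,-55,0],[50,55,0],[-50,55,0]])+[x,y,40]
print(proj(w,c).round(1).tolist())
print(s['grasp_force'],s['wrist_torque'])
E
```

```text
pos [559.3  59.5   2.1] t 25.93 F [-8.6 -3.1 15.7] w 61.3 J [ 0.39  0.5  -0.37 -0.   -0.7  -1.93]
shift [-0.0907 -0.0023 -0.0004] rot [-0.08 -0.34  0.11]
[[239.2, 191.4], [255.3, 208.1], [287.0, 197.1], [269.8, 181.4]]
63.58338321973861 [0.06520104 2.24644063 0.42583835]
```

Emit:
servo_tool([
  [[255, -0.008, 0, 0, 0, 0, 0], [255, -0.01, 0, 0, 0, 0, 0], [255, -0.01, 0, 0, 0, 0, 0], [255, -0.01, 0, 0, 0, 0, 0], [255, -0.01, 0, 0, 0, 0, 0], [255, -0.01, 0, 0, 0, 0, 0], [255, -0.008, 0, 0, 0, 0, 0], [255, -0.004, 0, 0, 0, 0, 0], [255, 0, 0, 0, 0, 0, 0]],
])

```text
clock: 26.73
position: [629.0, 61.9, 2.2]
ee_rot: [-0.015, 1.0, -0.0, -0.003]
contact_force: [-9.1, -2.7, 12.9]
gripper_width: 61.2
grasp_force: 63.5
```

Emit:
servo_tool([
  [[255, -0.003, 0, 0, 0, 0, 0], [255, -0.003, 0, 0, 0, 0, 0], [255, 0, 0, 0, 0, 0, 0]],
])

```text
clock: 26.98
position: [634.1, 62.0, 2.2]
ee_rot: [-0.015, 1.0, -0.001, -0.004]
contact_force: [-10.0, -2.1, 14.7]
gripper_width: 61.1
grasp_force: 63.6
```

Emit:
servo_tool([
  [[255, -0.003, 0, 0, 0, 0, 0], [255, 0, 0, 0, 0, 0, 0]],
])

```text
clock: 27.15
position: [636.9, 62.1, 2.2]
ee_rot: [-0.015, 1.0, -0.001, -0.004]
contact_force: [-11.0, -0.7, 14.5]
gripper_width: 61.2
grasp_force: 63.6
```

Emit:
servo_tool([
  [[255, -0.003, 0, 0, 0, 0, 0], [255, -0.002, 0, 0, 0, 0, 0], [255, 0, 0, 0, 0, 0, 0]],
])

```text
clock: 27.4
position: [641.9, 62.3, 2.2]
ee_rot: [-0.015, 1.0, -0.001, -0.004]
contact_force: [-10.7, 0.1, 14.0]
gripper_width: 60.8
grasp_force: 63.6
```

Emit:
servo_tool([
  [[255, -0.003, 0, 0, 0, 0, 0], [255, 0, 0, 0, 0, 0, 0]],
])

```text
clock: 27.57
position: [644.9, 62.3, 2.2]
ee_rot: [-0.015, 1.0, -0.001, -0.004]
contact_force: [-11.2, -0.6, 13.6]
gripper_width: 61.1
grasp_force: 63.5
```

Emit:
servo_tool([
  [[255, -0.003, 0, 0, 0, 0, 0], [255, 0, 0, 0, 0, 0, 0]],
])

```text
clock: 27.73
position: [648.0, 62.4, 2.2]
ee_rot: [-0.015, 1.0, -0.001, -0.004]
contact_force: [-10.6, -0.8, 14.7]
gripper_width: 60.9
grasp_force: 63.5
```

Emit:
servo_tool([
  [[255, -0.003, 0, 0, 0, 0, 0], [255, 0, 0, 0, 0, 0, 0]],
])

```text
clock: 27.9
position: [651.0, 62.6, 2.2]
ee_rot: [-0.015, 1.0, -0.0, -0.004]
contact_force: [-9.8, -2.0, 13.7]
gripper_width: 61.2
grasp_force: 63.5
```

Emit:
servo_tool([
  [[255, -0.003, 0, 0, 0, 0, 0], [255, 0, 0, 0, 0, 0, 0]],
])

```text
clock: 28.07
position: [653.5, 62.6, 2.2]
ee_rot: [-0.015, 1.0, -0.001, -0.004]
contact_force: [-11.1, -0.8, 14.5]
gripper_width: 61.0
grasp_force: 63.6
```

Emit:
servo_tool([
  [[255, -0.002, 0, 0, 0, 0, 0], [255, 0, 0, 0, 0, 0, 0]],
])

```text
clock: 28.23
position: [653.4, 62.5, 2.2]
ee_rot: [-0.015, 1.0, -0.001, -0.006]
contact_force: [-15.8, -0.4, 18.4]
gripper_width: 61.1
grasp_force: 64.0
```

Emit:
servo_tool([
  [[255, -0.002, 0, 0, 0, 0, 0], [255, 0, 0, 0, 0, 0, 0]],
])

```text
clock: 28.4
position: [653.3, 62.5, 2.2]
ee_rot: [-0.015, 1.0, -0.001, -0.009]
contact_force: [-20.0, 0.7, 21.4]
gripper_width: 61.1
grasp_force: 64.5
```

Emit:
servo_tool([
  [[255, -0.002, 0, 0, 0, 0, 0], [255, -0.002, 0, 0, 0, 0, 0], [255, -0.002, 0, 0, 0, 0, 0], [255, 0, 0, 0, 0, 0, 0]],
])

```text
clock: 28.73
position: [654.0, 62.3, 1.9]
ee_rot: [-0.014, 1.0, -0.002, -0.014]
contact_force: [-30.5, 4.1, 27.9]
gripper_width: 60.8
grasp_force: 67.7
```

```bash
python3 -c "
from h import *
need([653,62.5,2],0,1.64);print(arm.read_state()['wrist_torque'])"
```

```text
pos [654.   62.3   1.9] t 28.73 F [-30.5   4.1  27.9] w 60.8 J [ 0.34  0.63 -0.1  -0.01 -0.87 -1.88]
shift [ 0.001   0.0002 -0.0001] rot [-0.17 -1.61 -0.08]
[1.63954144 8.78230226 0.2801304 ]
```

Emit:
servo_tool([
  [[255, 0.003, 0, 0, 0, 0, 0], [255, 0.002, 0, 0, 0, 0, 0], [100, 0, 0, 0, 0, 0, 0], [50, 0, 0, 0, 0, 0, 0], [20, 0, 0, 0, 0, 0, 0], [10, 0, 0, 0, 0, 0, 0]],
])

```text
clock: 29.23
position: [662.9, 63.9, 0.7]
ee_rot: [-0.015, 1.0, 0.0, 0.0]
contact_force: [-0.0, -0.4, -0.8]
gripper_width: 82.0
grasp_force: 0.0
```

```bash
python3 -c "
from h import *
need([653,62.5,60],0,1.64);print(arm.read_state()['wrist_torque'])"
```

```text
pos [662.9  63.9   0.7] t 29.23 F [-0.  -0.4 -0.8] w 82.0 J [ 0.34  0.63 -0.1  -0.   -0.83 -1.88]
shift [ 0.0099 -0.001  -0.0593] rot [0.05 0.03 0.07]
[ 0.00736656 -0.0269303   0.04106285]
```

Emit:
servo_tool([
  [[0, 0, 0, -0.01, 0, 0, 0], [0, 0, 0, -0.02, 0, 0, 0], [0, 0, 0, -0.03, 0, 0, 0], [0, 0, 0, -0.035, 0, 0, 0], [0, 0, 0, -0.03, 0, 0, 0], [0, 0.035, 0, -0.01, 0, 0, 0], [0, 0.035, 0, 0, 0, 0, 0], [0, 0.03, 0, 0, 0, 0, 0], [0, 0, 0, 0, 0, 0, 0], [0, 0, 0, 0, 0, 0, 0]],
])

```text
clock: 30.07
position: [562.1, 60.8, 137.2]
ee_rot: [-0.015, 1.0, 0.001, 0.001]
contact_force: [0.4, -0.5, 0.4]
gripper_width: 84.9
grasp_force: 0.0
```

```bash
python3 - <<'E'
from h import *
import cv2
need([560,62,140],0,1.64)
w=cams.get_image('wrist'); g=cv2.cvtColor(w['frame'],cv2.COLOR_BGR2GRAY).astype(int)
c=R.from_euler('z',1.64,degrees=True).apply([[-50,-55,0],[50,-55,0],[50,55,0],[-50,55,0],[-50,-44,0],[-50,44,0],[50,-44,0],[50,44,0]])+[650,61,40]
u=proj(w,c);print(u.round(1).tolist(),"fence top y=180,-50",proj(w,[[697,180,46],[703,-50,46]]).round(0).tolist())
for y in (-44,-38,38,44,75,-75):
    p=R.from_euler('z',1.64,degrees=True).apply([[t,y,0] for t in range(-90,90)])+[650,61,40]
    q=proj(w,p); ok=(q[:,0]>1)&(q[:,0]<510)&(q[:,1]>1)&(q[:,1]<382)
    v=np.array([g[int(round(b)),int(round(a))] if o else -1 for (a,b),o in zip(q,ok)])
    print(y,v[::2].tolist())
E
```

```text
pos [562.1  60.8 137.2] t 30.07 F [ 0.4 -0.5  0.4] w 84.9 J [ 0.39  0.33 -0.23 -0.   -1.   -1.93]
shift [ 0.0021  0.0013 -0.0028] rot [0.08 0.1  0.11]
[[192.8, 227.0], [198.3, 316.4], [304.3, 316.3], [309.5, 227.0], [204.5, 227.0], [297.8, 227.0], [208.9, 316.4], [293.7, 316.3]] fence top y=180,-50 [[366.0, 321.0], [141.0, 320.0]]
-44 [111, 109, 109, 111, 110, 112, 107, 109, 111, 110, 108, 110, 109, 109, 108, 110, 109, 102, 110, 130, 212, 247, 246, 246, 246, 247, 248, 94, 36, 43, 42, 64, 236, 247, 246, 246, 246, 246, 246, 246, 246, 246, 246, 246, 246, 246, 246, 246, 246, 246, 246, 246, 246, 246, 246, 246, 246, 246, 247, 148, 32, 37, 32, 97, 248, 247, 246, 246, 246, 244, 238, 112, 163, 223, 234, 231, 231, 233, 232, 229, 227, 229, 223, 132, 112, 136, 170, 171, 169, 170]
-38 [110, 112, 111, 111, 111, 109, 109, 113, 111, 109, 110, 112, 113, 108, 111, 111, 110, 103, 107, 133, 211, 247, 246, 246, 246, 246, 248, 214, 216, 114, 132, 232, 248, 246, 246, 246, 246, 246, 246, 246, 246, 246, 246, 246, 246, 246, 246, 246, 246, 246, 246, 246, 246, 246, 246, 246, 246, 246, 246, 246, 130, 90, 96, 208
[... 1158 characters left out ...]
7, 82, 105, 109, 112, 106, 110, 109, 110, 110, 111, 108, 111, 108, 110, 110, 111, 110, 110, 110, 111, 109, 112, 108, 108, 101, 100, 101, 110, 108, 109, 109, 151, 211, 230, 228, 213, 202, 202, 224, 223, 223, 222, 138, 105, 127, 171, 172, 171, 169]
-75 [110, 109, 110, 112, 112, 111, 113, 109, 109, 111, 110, 109, 112, 111, 109, 110, 112, 109, 109, 112, 114, 109, 111, 109, 110, 114, 110, 112, 110, 109, 108, 111, 111, 108, 110, 112, 108, 110, 109, 112, 109, 111, 111, 111, 111, 108, 109, 111, 110, 111, 108, 111, 110, 107, 112, 110, 109, 108, 108, 110, 106, 109, 108, 109, 102, 99, 100, 105, 106, 115, 112, 105, 164, 224, 233, 230, 230, 231, 230, 231, 229, 228, 223, 131, 114, 135, 171, 170, 170, 170]
```

Emit:
servo_tool([
  [[255, 0.006, 0, 0.02, 0, 0, 0], [255, 0, 0, 0.03, 0, 0, 0], [255, 0, 0, 0.03, 0, 0, 0], [255, 0, 0, 0.03, 0, 0, 0], [255, 0, 0, 0.015, 0, 0, 0], [255, 0, 0, 0, 0, 0, 0], [255, -0.008, 0, 0, 0, 0, 0], [255, -0.008, 0, 0, 0, 0, 0], [255, -0.006, 0, 0, 0, 0, 0], [255, 0, 0, 0, 0, 0, 0]],
])

```text
clock: 30.95
position: [582.0, 62.1, 12.5]
ee_rot: [-0.015, 1.0, 0.001, 0.002]
contact_force: [0.6, 0.2, -0.1]
gripper_width: 0.3
grasp_force: 0.0
```

Emit:
servo_tool([
  [[255, -0.003, 0, 0, 0, 0, 0], [255, -0.003, 0, 0, 0, 0, 0], [255, 0, 0, 0, 0, 0, 0]],
])

```text
clock: 31.2
position: [585.4, 61.7, 11.4]
ee_rot: [-0.015, 1.0, 0.001, 0.001]
contact_force: [-0.8, -0.4, 0.3]
gripper_width: -0.2
grasp_force: 0.0
```

Emit:
servo_tool([
  [[255, -0.003, 0, 0, 0, 0, 0], [255, 0, 0, 0, 0, 0, 0]],
])

```text
clock: 31.37
position: [588.0, 61.8, 11.1]
ee_rot: [-0.015, 1.0, 0.001, 0.0]
contact_force: [0.0, -1.2, 0.3]
gripper_width: -0.1
grasp_force: 0.0
```

Emit:
servo_tool([
  [[255, -0.003, 0, 0, 0, 0, 0], [255, 0, 0, 0, 0, 0, 0]],
])

```text
clock: 31.53
position: [589.0, 61.4, 10.7]
ee_rot: [-0.015, 1.0, 0.0, -0.002]
contact_force: [-4.2, 1.1, 3.0]
gripper_width: -0.3
grasp_force: 2.0
```

Emit:
servo_tool([
  [[255, -0.002, 0, 0, 0, 0, 0], [255, 0, 0, 0, 0, 0, 0]],
])

```text
clock: 31.7
position: [588.9, 61.2, 10.4]
ee_rot: [-0.014, 1.0, -0.0, -0.004]
contact_force: [-9.1, 1.3, 4.8]
gripper_width: -0.1
grasp_force: 4.3
```

Emit:
servo_tool([
  [[255, -0.002, 0, 0, 0, 0, 0], [255, 0, 0, 0, 0, 0, 0]],
])

```text
clock: 31.87
position: [588.6, 61.0, 10.2]
ee_rot: [-0.014, 1.0, -0.001, -0.006]
contact_force: [-12.9, 1.8, 10.2]
gripper_width: 0.1
grasp_force: 6.5
```

Emit:
servo_tool([
  [[255, -0.002, 0, 0, 0, 0, 0], [255, 0, 0, 0, 0, 0, 0]],
])

```text
clock: 32.03
position: [588.5, 60.8, 10.0]
ee_rot: [-0.014, 1.0, -0.001, -0.008]
contact_force: [-17.8, 4.8, 11.0]
gripper_width: 0.1
grasp_force: 8.7
```

Emit:
servo_tool([
  [[255, 0.008, 0, 0, 0, 0, 0], [255, 0.015, 0, 0, 0, 0, 0], [255, 0.02, 0, 0, 0, 0, 0], [255, 0, 0, -0.03, 0, 0, 0], [255, 0, 0, -0.035, 0, 0, 0], [255, 0, 0, -0.035, 0, 0, 0], [255, 0, 0, -0.03, 0, 0, 0], [255, 0, 0, 0, 0, 0, 0], [255, 0, 0, 0, 0, 0, 0], [255, 0, 0, 0, 0, 0, 0]],
])

```text
clock: 32.87
position: [553.3, 60.5, 140.5]
ee_rot: [-0.015, 1.0, 0.001, 0.0]
contact_force: [-0.4, -0.3, -1.5]
gripper_width: 0.0
grasp_force: 0.0
```

```bash
python3 -c "
from bench import ticket
print(ticket.job_done())"
```

```text
the job is handed in; nothing more can be done
None
```

I turned the insert over, set it down flat face down and pushed it against the fence (it stopped moving under about 18 N and looked square in the wrist image), then handed the job in at about 33 s; no verdict came back, and I did not take a final picture to check that nothing else moved.

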